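# Switch the vacuum selector console and lock it with its pin

### The arm

A 6-joint arm with a two-finger parallel gripper is mounted at the origin on a cart in front of the work surface, level with it; the furniture and walls round the work are solid. World frame = base frame: x ahead of the robot, y to its left, z up, the work surface at z = 0. Lengths are in mm, angles in rad, forces in N, time in s.
With the tool pointing down it reaches from about 350 to 875 mm from the base axis. Payload 4.2 kg.
Tool frame: the origin (TCP) lies between the finger pads; the fingertips stand 25 mm ahead of it and the grasp point (between the pads) lies 6 mm ahead of it; z points along the fingers, y is the line along which they close (so a half turn about z gives the same grasp; the last joint's range is limited). The gripper opens to 85 mm and grips with 20 to 120 N. Pads are 22 mm wide; open, the fingers measure 114 mm over their backs; the gripper's body (76 mm by 85 mm) begins 54 mm behind the grasp point. The pads swing forward as they close: fully open they stand 13 mm farther back than shut.
Start: joints at [-0.955, 0.385, 0.008, 0, -1.194, -0.259], TCP at [218.313, -585.61, 256.312] pointing down, gripper open.
Joint ranges: [-3.14, 3.14], [-1.21, 2.06], [-1.07, 1.41], [-3.16, 2.05], [-2.99, -0.16], [-3.1, 3.1]. Speed limits (rad/s): [2.79, 2.79, 3.14, 3.14, 3.14, 3.14].

### API

Orientations are given as a unit quaternion [x, y, z, w].
In Python, from bench import arm gives the robot as it stands.
- The arm moves only by the shell command python3 -m pendant 'ROWS'. ROWS is JSON, a list of rows, each a list of 7 numbers: the shift along the tool's x, y, z in m, then the turn, a rotation vector about the tool's x, y, z in degrees, then the finger opening in m, from 0 to 0.0854. In form: [[x, y, z, wx, wy, wz, fingers], ...]. A call has 1 to 12 rows; each row shifts and turns the commanded pose from where the row before left it, along the tool's axes as they then stand; what a row does not reach is not made up. A row lasts 1/10 s, in which the tool goes at most 50 mm and 8.59 degrees, less where a joint would pass 70% of its speed; a pose out of reach is approached as far as the arm can. A call is refused whole if a number of a shift passes 0.05 or a number of a turn 8.59, either way. A call with a gripper value outside its range is refused whole. The fingers move at their own pace and stop on an object; the grip force is fixed at half the most. Time passes only in rows, so rows that do not move let the fingers close. It gives the time, the measured TCP pose, the force, the opening and the grip force at its end, in the units of the state.
- arm.read_state(): the state, without advancing time (a new reading comes with each control period).
- arm.get_image(name): name is "side" or "top"; returns a dict with "image" (480x640x3 uint8, red, green, blue), "fx", "fy", "cx", "cy" (pixels), "xyz" and "rotation" of the camera in the world. Camera axes: x right, y down, z forward; pixel columns grow to the right and rows downward; lengths in mm; the calibration is good to about 2 mm. A picture is of the moment at which its call begins. There is no depth.
- arm.job_done(): hands the job in; it is judged then, once.
The state is a dict: "clock": time; "joints": joint angles; "joint_vel": joint speeds; "joint_efforts": joint torques, N m; "position": TCP position; "ee_rot": TCP orientation; "contact_force": force on the tool from outside, world axes, zero at the start; "wrist_torque": the same for the moment, N m; "gripper_width": finger opening in mm; "grasp_force": force on a finger pad.
Only numpy, scipy, OpenCV 4.12 (cv2) and the standard library are available. Lean on these libraries where they do the work, as an engineer would, in place of code of your own. Each camera call takes 0.05 s, during which the arm holds its last target. There are 200 camera calls.

### The job

On the sloping selector console, pull the sprung T-bar knob outward, turn it to the side where the square lug with a hole sits, and let it snap fully down into that side's notch. Then take the locking pin from its stand and push it through the hole in the knob's arm and on through the lug until its head sits on the arm, and leave it there. Do not shift or knock over the dish, beakers and bottles standing round about.

Things in the scene. Friction and masses are not known exactly. Their poses are not given: they have to be found in the camera images.
- console: grey wedge-shaped console, fixed, 142 mm deep (x), 88 wide (y), 26 high in front, 100 at the back. Origin on the bench below the knob; own x to its back, y to its left, z up. The panel faces its front and rises to the back at 30 degrees, 62 mm above the bench at the knob, so the knob's axis leans 30 degrees from vertical to the console's front. Stands on either side of the dry bath.
- selector_pull (a joint): how far the knob is pulled out of the panel, m: 0 = fully in, 0.018 = stop. A spring draws it in with about 6 N at 0 and 10 N at 0.014. From 0.0105 on its arm clears the toothed crown (12 mm high) on the panel; let go between notches, it stays out, resting on a tooth.
- selector (a joint): turn of the knob, rad: 0 = arm up the slope (to the console's back), positive = arm towards the console's left (+y), stops at +-1.25. Notches at 0 and +-1.047 (60 degrees to each side); starts in the notch at 0. The arm's rounded underside slips into a notch by itself when let go within 0.1 rad of it. Turns easily when pulled out, not at all when in.
- selector_grip (a point): point on the knob's axis 47 mm out from the panel (knob in), inside the black T-bar. Own z points out along the axis, x along bar and arm. Bar 56 mm long (x), 16 thick (y), reaching 11 mm above and 19 mm below this point; 25 mm below it is the aluminium arm's top, 35 mm below the top of the steel crown (radius 46 mm). Moves with the knob.
- selector_hole (a point): centre of the hole in the end of the knob's arm, on the arm's underside, 66 mm from the knob's axis. Hole 14 mm wide, along own z; the arm's end is a 30 mm square plate 8 mm thick, its top 8 mm along own z from here. Axes as selector_grip. Moves with the knob.
- lug_hole (a point): centre of the top face of the square steel lug at one side of the console (left or right): 32 mm square, 22 thick, 12.5 mm through hole, open below. Own z along the hole, outward, parallel to the knob's axis. With the knob home in that side's notch the arm's hole lies over it, arm underside 2 mm and arm top 10 mm above this point. The other side has a plain round boss, no hole.
- pin: locking pin, 100 mm long: steel shaft 9 mm in diameter and 60 mm long with a pointed foot, then a black head 20 mm in diameter and 40 mm long (its shoulder 60 mm from the foot). Loose, 70 g. Origin at the tip of the foot, z along the pin to the head. Starts upright in its stand, shoulder on the stand's top.
- pin_foot (a point): tip of the pin's pointed foot; axes as the pin. When the pin is home it lies 50 mm below point lug_hole along the hole.
- pin_stand: aluminium block fixed on the bench, 80 x 80 x 70 mm, pin hole in the middle of its top. Origin under its centre. Stands on the other side of the dry bath from the console.
- dry_bath: white block heater fixed on the bench between console and pin stand, 230 x 300 mm, 114 mm high. Origin under its centre.
- amber_bottle: amber bottle, 48 mm across, 108 mm high, loose, behind the console; leave alone. Origin under its centre.
- beaker: open glass beaker, 55 mm across, 69 mm high, loose, in front of the console; leave alone. Origin under its centre.
- foil_beaker: beaker with foil cap, 75 mm across, 85 mm high, loose, behind the pin stand; leave alone. Origin under its centre.
- petri_dish: petri dish, 90 mm across, 16 mm high, loose, in front of the pin stand; leave alone. Origin under its centre.
- water_bottle: tall clear bottle, 91 mm across, 222 mm high, loose, behind the dry bath between console and stand; leave alone. Origin under its centre.
There are look-alikes about, which are no part of the job. Leave any purple or red look-alike of the pin alone.

How it is judged (in metres and radians):
On the way, in this order (a step that is already met when the one before it is completed fails the run):
1. the knob is pulled out so far that its arm clears the crown (value of joint selector_pull above 0.0095 m), for 0.1 s.
2. the knob has snapped fully into the notch on the side of the pierced lug, with the pin not yet through (value of joint selector_pull below 0.003 m and distance between selector_hole and lug_hole below 0.007 m and distance between pin_foot and lug_hole above 0.06 m), for 0.2 s.
At the end, for the whole second after the job is handed in: The knob is in the notch beside the pierced lug, pulled out less than 3 mm, its arm hole within 7 mm of the lug's hole; the pin goes through both, at rest, its foot at least 44 mm below the lug's top along the hole (50 mm is home), not more than 9 mm off the hole's axis and within 0.2 rad of it (value of joint selector_pull below 0.003 m and distance between selector_hole and lug_hole below 0.007 m and z of pin_foot in the frame of lug_hole below -0.044 m and x of pin_foot in the frame of lug_hole between -0.009 and 0.009 m and y of pin_foot in the frame of lug_hole between -0.009 and 0.009 m and angle between the z axis of pin and the z axis of lug_hole, either way round below 0.2 rad and linear speed of pin below 0.02 m/s); the robot touches nothing.
It fails at once if the amber bottle is shifted by more than 30 mm or knocked over (distance of amber_bottle from where it was at the start of the episode above 0.03 m or angle between amber_bottle's own z axis and vertical above 0.4 rad).
It fails at once if the open beaker is shifted by more than 30 mm or knocked over (distance of beaker from where it was at the start of the episode above 0.03 m or angle between beaker's own z axis and vertical above 0.4 rad).
It fails at once if the foil-capped beaker is shifted by more than 30 mm or knocked over (distance of foil_beaker from where it was at the start of the episode above 0.03 m or angle between foil_beaker's own z axis and vertical above 0.4 rad).
It fails at once if the tall clear bottle is shifted by more than 30 mm or knocked over (distance of water_bottle from where it was at the start of the episode above 0.03 m or angle between water_bottle's own z axis and vertical above 0.4 rad).
It fails at once if the petri dish is shifted by more than 30 mm or knocked over (distance of petri_dish from where it was at the start of the episode above 0.03 m or angle between petri_dish's own z axis and vertical above 0.4 rad).
It also fails if it takes over 72 s, if anything falls off the work surface, if the arm or the gripper's body presses on something with over 40 N, if the wrist force passes 120 N, or if a joint passes its speed limit or range.

## Working session

There is one attempt and no reset: what is moved stays moved. The work goes in short steps, Python scripts to look and compute and a shell command to move; the robot and the scene stay as the last step left them, time stands still between calls to the robot, and variables do not carry over. Pictures are saved under pics/ and viewed, at most 12 in all, crops included, and the job is handed in when it is done.

```bash
ls; mkdir -p pics
cat > h.py <<'E'
import numpy as np,cv2,json
from bench import arm
from scipy.spatial.transform import Rotation as R
def cam(n):
    d=arm.get_image(n)
    d['R']=np.array(d['rotation']); 
    if d['R'].shape!=(3,3): d['R']=R.from_quat(d['R']).as_matrix()
    d['t']=np.array(d['xyz']); return d
def save(d,f): cv2.imwrite(f,cv2.cvtColor(d['image'],cv2.COLOR_RGB2BGR))
def ray(d,u,v):
    r=d['R']@np.array([(u-d['cx'])/d['fx'],(v-d['cy'])/d['fy'],1]); return d['t'],r/np.linalg.norm(r)
def plane(d,u,v,z):
    o,r=ray(d,u,v); return o+r*(z-o[2])/r[2]
def proj(d,p):
    q=d['R'].T@(np.array(p)-d['t']); return np.array([d['fx']*q[0]/q[2]+d['cx'],d['fy']*q[1]/q[2]+d['cy']])
def tri(d1,p1,d2,p2):
    A=np.zeros((3,3));b=np.zeros(3);L=[]
    for d,p in((d1,p1),(d2,p2)):
        o,r=ray(d,*p);M=np.eye(3)-np.outer(r,r);A+=M;b+=M@o;L.append((o,r,M))
    x=np.linalg.solve(A,b); return x,[np.linalg.norm(M@(x-o)) for o,r,M in L]
E
python3 - <<'E'
from h import *
for n in('top','side'):
    d=cam(n);save(d,f'pics/{n}0.png');print(n,d['fx'],d['cx'],d['cy'],d['t'],d['R'].round(3).tolist())
print(arm.read_state())
E
```

```text
pics
top 477.5952716171284 316.4333721949618 240.83399543370828 [ 452.55343937  -32.7321895  1240.07082579] [[-0.02, -0.996, 0.085], [-1.0, 0.02, 0.002], [-0.004, -0.085, -0.996]]
side 487.0606771856783 312.30652892152176 237.3094217124782 [  313.02041757 -1135.57101996   573.95313684] [[0.98, -0.099, 0.171], [-0.196, -0.386, 0.902], [-0.023, -0.917, -0.397]]
{'clock': 0.1, 'joints': array([-9.55395761e-01,  3.85506890e-01,  6.76358004e-03, -3.92287043e-04,
       -1.19399962e+00, -2.58559131e-01]), 'joint_vel': array([-0.00078491, -0.00114267,  0.00541714,  0.00088193, -0.00088274,
        0.00134749]), 'joint_efforts': array([-2.13497360e-04, -3.93319166e+01,  1.88929385e+01,  4.19796646e+00,
       -2.57912776e-03,  9.83949434e-06]), 'position': array([ 218.14654268, -585.19797035,  255.32124759]), 'ee_rot': array([-1.77404297e-01,  9.84137559e-01,  9.59001084e-04, -2.46724482e-04]), 'contact_force': array([-0.71010442,  0.34097483,  0.51188032]), 'wrist_torque': array([ 0.04135873,  0.03523265, -0.01355076]), 'grasp_force': 0.0, 'gripper_width': 84.95557075770246}
```

View pics/top0.png

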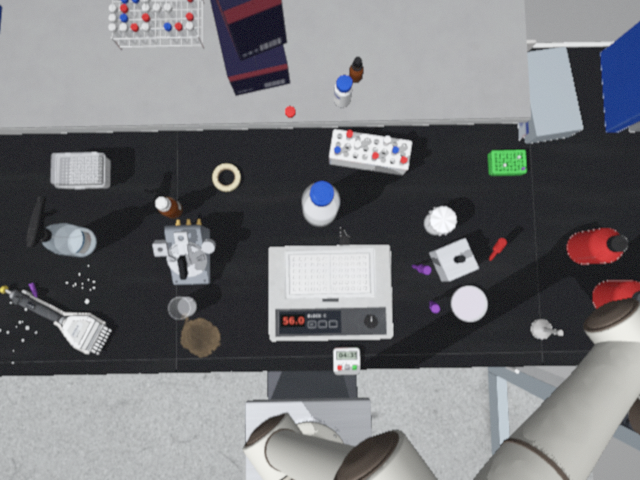

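View pics/side0.png

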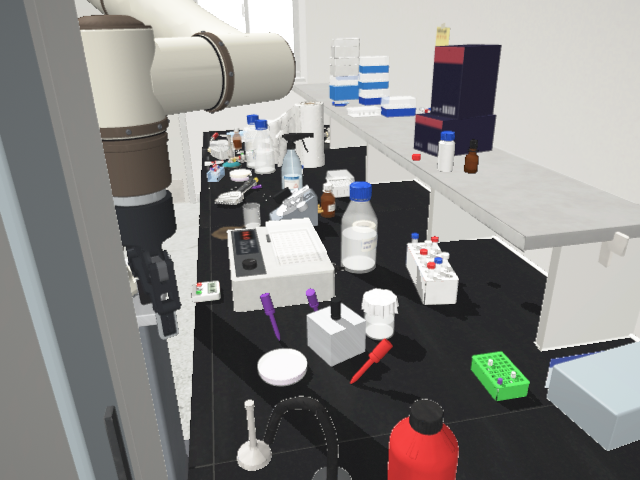

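The top view shows the console at about (187,253) with its knob at about (184,262). The pin stand is at (455,259), and purple and red decoys lie beside it. I'll zoom in on both.

Run:
```python
import cv2,numpy as np
t=cv2.imread('pics/top0.png');s=cv2.imread('pics/side0.png')
a=cv2.resize(t[210:310,135:235],(400,400),interpolation=cv2.INTER_CUBIC)
b=cv2.resize(t[210:310,405:505],(400,400),interpolation=cv2.INTER_CUBIC)
c=cv2.resize(s[170:240,230:370],(800,400),interpolation=cv2.INTER_CUBIC)
cv2.imwrite('pics/z1.png',np.hstack([a,b]));cv2.imwrite('pics/z2.png',c)
```

```text
(no output)
```

View pics/z1.png

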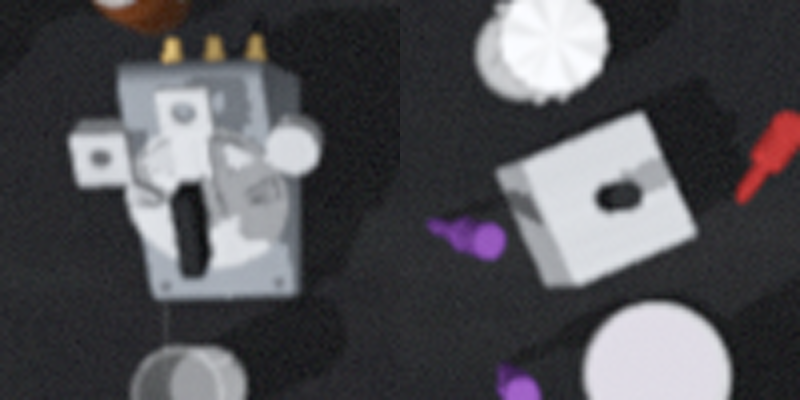

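View pics/z2.png

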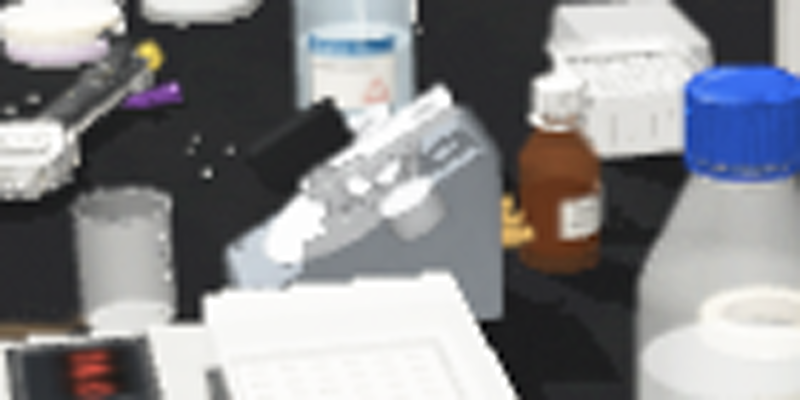

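The square lug is on the console's left (+y), and the arm points up the slope towards the back. The lug hole is near top pixel (159.6,249) and the arm hole near (180.6,237.6). The pin head is near (459.5,258.8) in the top view and (335,311) in the side view. Next I'll cast rays.

```bash
cat > m.py <<'E'
from h import *
t=cam('top');s=cam('side')
Z=lambda x,y,x0=135,y0=210:((x+.5)/4-.5+x0,(y+.5)/4-.5+y0)
# (top px, console-frame point)
F=[(Z(100,158),(22.6,57.2,88.9)),(Z(184,112),(46.2,0,114)),(Z(153,298),(-62.4,44,26)),(Z(300,296),(-62.4,-44,26)),(Z(118,67),(65.8+13.8,44,100)),(Z(265,65),(79.6,-44,100))]
W=np.array([plane(t,*p,c[2])[:2] for p,c in F]);C=np.array([c[:2] for _,c in F])
def fit(idx):
    w=W[idx]-W[idx].mean(0);c=C[idx]-C[idx].mean(0)
    H=c.T@w;a=np.arctan2(H[0,1]-H[1,0],H[0,0]+H[1,1]);M=np.array([[np.cos(a),-np.sin(a)],[np.sin(a),np.cos(a)]])
    o=W[idx].mean(0)-M@C[idx].mean(0);return a,o,(W-(C@M.T+o)).round(1)
print(W.round(1).tolist())
for i in([0,1,2,3,4,5],[0,1,2,3]): print(fit(i))
def dark(d,x0,y0,x1,y1,th):
    g=d['image'][y0:y1,x0:x1].max(2); m=(g<th).astype(np.uint8)
    n,l,st,c=cv2.connectedComponentsWithStats(m)
    for k in range(1,n): 
        if st[k,4]>8: print(x0+st[k,0],y0+st[k,1],st[k,2:],c[k]+[x0,y0])
print('top pin');dark(t,445,248,472,270,110)
print('side pin');dark(s,322,295,350,330,90)
print('top bar');dark(t,170,250,196,284,70)
print('side bar');dark(s,270,184,296,206,60)
E
python3 m.py
```

```text
[[537.9, 349.4], [562.4, 291.5], [452.9, 336.0], [452.4, 242.8], [591.7, 335.4], [591.1, 246.9]]
(np.float64(0.005981025402745729), array([514.25373991, 290.69102239]), array([[ 1.4,  1.4],
       [ 1.9,  0.5],
       [ 1.3,  1.6],
       [ 0.3, -3.6],
       [-1.9,  0.2],
       [-3. , -0.2]]))
(np.float64(0.013197739852564496), array([515.5770415 , 290.80120411]), array([[ 0.5,  1.1],
       [ 0.6,  0.1],
       [ 0.3,  2. ],
       [-1.4, -3.2],
       [-2.9, -0.5],
       [-4.6, -0.9]]))
top pin
454 255 [11  8 65] [459.12307692 258.61538462]
side pin
322 295 [ 28  25 361] [336.5900277  304.69806094]
top bar
178 256 [  9  23 153] [182.53594771 266.64052288]
170 273 [ 2 11 16] [170.3125 278.9375]
side bar
270 184 [ 21  22 329] [277.62613982 194.24924012]
```

```bash
cat >> m.py <<'E'
print('-----')
p=plane(t,459.2,258.7,90);print('pin',p.round(1),'side proj z70,110:',proj(s,[*p[:2],70]),proj(s,[*p[:2],110]))
a,o,_=fit([0,1,2,3]);M=np.array([[np.cos(a),-np.sin(a)],[np.sin(a),np.cos(a)]])
def w(x,y,z): return [*(M@[x,y]+o),z]
A=np.array([-.5,0,.866]);U=np.array([.866,0,.5]);P=np.array([0,0,62])
hull=np.array([[proj(d,w(*(P+A*(47+h)+U*x+np.array([0,y,0])))) for h in(-19,11) for x in(-28,28) for y in(-8,8)] for d in(t,s)])
for k in hull: 
    q=cv2.convexHull(k.astype(np.float32));m=cv2.moments(q);print('bar pred bbox',k.min(0),k.max(0),m['m10']/m['m00'],m['m01']/m['m00'])
for n,q in(('lug',(22.6,57.2,88.9)),('arm',(46.2,0,114)),('grip',tuple(P+47*A))): print(n,np.round(w(*q),1),proj(t,w(*q)),proj(s,w(*q)))
g=t['image'][248:270,445:475].max(2)
print(g[4:18,5:26])
c=lambda d,x0,y0,x1,y1,k:cv2.resize(cv2.cvtColor(d['image'],cv2.COLOR_RGB2BGR)[y0:y1,x0:x1],(400,400),interpolation=cv2.INTER_CUBIC)
cv2.imwrite('pics/z3.png',np.hstack([c(s,295,280,375,360,0),c(s,260,165,340,245,0)]))
E
python3 m.py | sed -n '/-----/,$p'
```

```text
-----
pin [ 500.4 -372.8   90. ] side proj z70,110: [336.69951402 316.5688167 ] [336.62862971 298.19363394]
bar pred bbox [175.9258568 253.2386611] [189.14421041 280.07559017] 182.60080733058138 266.60708252407835
bar pred bbox [272.46450647 184.94133904] [293.54541784 204.10391339] 282.96213666303777 194.54233332177213
lug [537.4 348.3  88.9] [160.09694462 249.30546274] [293.93515878 190.9607647 ]
arm [561.8 291.4 114. ] [180.66234671 237.86981766] [304.33197734 188.08360374]
grip [492.1 290.5 102.7] [182.27852742 267.43276639] [282.29897032 193.51393929]
[[222 222 223 223 223 223 224 223 223 219 204 199 201 196 181 174 173 174
  173 175 171]
 [223 223 223 223 225 223 225 225 222 214 188 174 174 176 175 176 174 174
  174 176 177]
 [222 223 223 224 222 220 218 214 202 191 164 144 145 155 167 175 175 176
  176 176 176]
 [224 223 224 224 216 195 182 172 150 135 115 101 100 117 148 171 176 176
  175 176 175]
 [223 224 225 217 189 141 109  92  72  70  69  58  63  75 108 150 172 176
  176 182 185]
 [225 226 223 200 141  76  43  33  42  49  55  56  53  54  74 125 169 184
  191 208 212]
 [225 225 216 171  94  32  28  34  50  52  55  53  52  50  61 123 187 208
  215 223 225]
 [225 225 216 162  76  34  32  37  54  55  54  52  53  49  66 141 208 224
  225 225 226]
 [224 225 218 175  93  34  30  35  45  54  55  54  53  54  88 161 218 227
  225 225 223]
 [225 226 224 203 135  66  42  38  39  50  55  67  73 102 145 188 221 225
  224 223 223]
 [226 228 228 218 181 136 102  87 102 117 124 135 143 167 199 213 222 224
  222 222 222]
 [227 226 228 223 214 201 176 165 180 197 201 200 202 209 219 222 222 221
  223 223 223]
 [226 226 225 224 224 222 213 209 213 221 222 222 221 221 222 224 223 223
  223 224 224]
 [225 226 225 224 225 225 223 222 222 223 224 223 223 223 223 224 224 224
  224 224 224]]
```

View pics/z3.png

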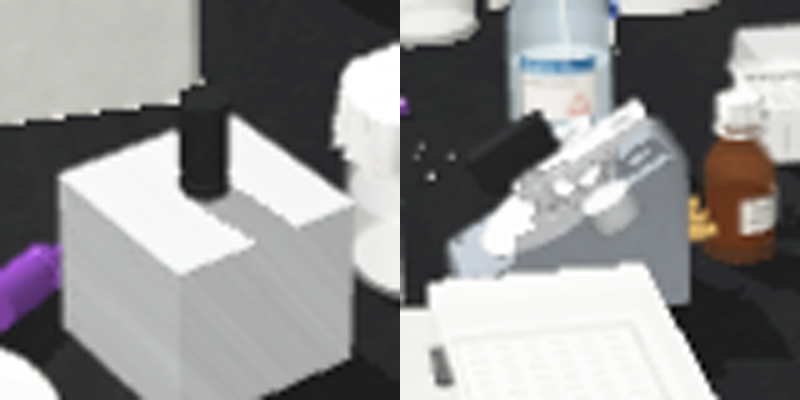

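The predicted bar outline and holes agree in both views. The pin is at about (500,-374), the knob grip at about (492,290,103) and the lug hole at about (537,348,89), all of which fit the reach and the given sizes. Next is a helper that turns targets into rows.

```bash
cat > g.py <<'E'
from h import *
yaw=.013
Cz=R.from_euler('z',yaw)
A=Cz.apply([-.5,0,.866])          # knob axis, outward
def rotA(th): # tool rotation with knob turned th (deg); z=-A
    y=Cz.apply([0,1,0]);z=-A;x=np.cross(y,z)
    return R.from_rotvec(np.radians(th)*A)*R.from_matrix(np.c_[x,y,z])
GRIP=np.array([492.1,290.5,102.7]);LUG=np.array([537.4,348.5,88.9])
def st():
    s=arm.read_state();return s,np.array(s['position']),R.from_quat(s['ee_rot'])
def go(target,n,Rt=None,m=0):
    s,p,r=st();d=r.inv().apply(np.array(target)-p)/1000/n
    print('T',round(s['clock'],1),'pos',p.round(1),'shift/row x%d'%n,d.round(4).tolist())
    if Rt is not None:
        v=(r.inv()*Rt).as_rotvec(degrees=True);print('turn total',v.round(2),'/row x%d'%m,(v/m).round(2).tolist() if m else '')
E
python3 -c "
from g import *
go([430,290,300],24,rotA(0),5)"
```

```text
T 0.3 pos [ 218.3 -585.5  255.9] shift/row x24 [-0.021, 0.0311, -0.0018]
turn total [  5.2  -29.71  19.23] /row x5 [1.04, -5.94, 3.85]
```

```bash
python3 -m pendant '[[-0.021,0.031,-0.004,0,0,0,0.085],[-0.021,0.031,-0.004,0,0,0,0.085],[-0.021,0.031,-0.002,0,0,0,0.085],[-0.021,0.031,-0.002,0,0,0,0.085],[-0.021,0.031,-0.002,0,0,0,0.085],[-0.021,0.031,-0.002,0,0,0,0.085],[-0.021,0.031,-0.002,0,0,0,0.085],[-0.021,0.031,-0.002,0,0,0,0.085],[-0.021,0.031,-0.002,0,0,0,0.085],[-0.021,0.031,-0.002,0,0,0,0.085],[-0.021,0.031,-0.002,0,0,0,0.085],[-0.021,0.031,-0.002,0,0,0,0.085]]'
python3 -m pendant '[[-0.021,0.031,-0.002,0,0,0,0.085],[-0.021,0.031,-0.002,0,0,0,0.085],[-0.021,0.031,-0.002,0,0,0,0.085],[-0.021,0.031,-0.002,0,0,0,0.085],[-0.021,0.031,-0.002,0,0,0,0.085],[-0.021,0.031,-0.001,0,0,0,0.085],[-0.021,0.031,-0.001,0,0,0,0.085],[-0.021,0.031,-0.001,0,0,0,0.085],[-0.021,0.031,-0.001,0,0,0,0.085],[-0.021,0.031,-0.001,0,0,0,0.085],[-0.021,0.031,-0.001,0,0,0,0.085],[-0.021,0.031,-0.001,0,0,0,0.085]]'
python3 -m pendant '[[0,0,0,1.04,-5.94,3.85,0.05],[0,0,0,1.04,-5.94,3.85,0.05],[0,0,0,1.04,-5.94,3.85,0.05],[0,0,0,1.04,-5.94,3.85,0.05],[0,0,0,1.04,-5.94,3.85,0.05],[0,0,0,0,0,0,0.05],[0,0,0,0,0,0,0.05]]'
python3 -c "
from g import *
go(GRIP+69*A,6,rotA(0),1);print(st()[0]['joints'].round(2))"
```

```text
clock: 1.5
position: [324.4, -147.6, 284.7]
ee_rot: [-0.177, 0.984, -0.0, 0.001]
contact_force: [0.6, 0.2, 0.2]
gripper_width: 84.7
grasp_force: 0.0
clock: 2.7
position: [430.8, 289.1, 301.4]
ee_rot: [-0.178, 0.984, 0.0, 0.0]
contact_force: [1.1, -0.2, 0.2]
gripper_width: 85.0
grasp_force: 0.0
clock: 3.4
position: [432.4, 286.2, 303.0]
ee_rot: [-0.012, 0.968, 0.0, 0.249]
contact_force: [1.0, -0.7, 0.3]
gripper_width: 50.1
grasp_force: 0.0
T 3.4 pos [432.4 286.2 303. ] shift/row x6 [0.0076, 0.0007, 0.0225]
turn total [ 0.02 -1.15  0.7 ] /row x1 [0.02, -1.15, 0.7]
[ 1.07  0.   -0.66  0.66 -0.75 -3.07]
```

Joint 6 sits at -3.07, close to its limit, so I'll turn the tool half a turn (an equivalent grasp) before going in.

```bash
python3 -m pendant '[[0,0,0,0,-1.15,-8.5,0.05],[0,0,0,0,0,-8.5,0.05],[0,0,0,0,0,-8.5,0.05],[0,0,0,0,0,-8.5,0.05],[0,0,0,0,0,-8.5,0.05],[0,0,0,0,0,-8.5,0.05],[0,0,0,0,0,-8.5,0.05],[0,0,0,0,0,-8.5,0.05],[0,0,0,0,0,-8.5,0.05],[0,0,0,0,0,-8.5,0.05],[0,0,0,0,0,-8.5,0.05],[0,0,0,0,0,-8.5,0.05]]'
python3 -m pendant '[[0,0,0,0,0,-8.5,0.05],[0,0,0,0,0,-8.5,0.05],[0,0,0,0,0,-8.5,0.05],[0,0,0,0,0,-8.5,0.05],[0,0,0,0,0,-8.5,0.05],[0,0,0,0,0,-8.5,0.05],[0,0,0,0,0,-8.5,0.05],[0,0,0,0,0,-8.5,0.05],[0,0,0,0,0,-8.5,0.05],[0,0,0,0,0,0,0.05]]'
python3 -c "
from g import *
go(GRIP+69*A,6,rotA(180),1);print(st()[0]['joints'].round(2))"
```

```text
clock: 4.6
position: [433.5, 287.2, 303.9]
ee_rot: [0.76, -0.597, 0.201, -0.164]
contact_force: [0.4, 0.2, -0.0]
gripper_width: 50.1
grasp_force: 0.0
clock: 5.6
position: [433.4, 287.1, 303.8]
ee_rot: [0.966, -0.001, 0.259, -0.005]
contact_force: [-0.1, -0.3, -0.5]
gripper_width: 50.2
grasp_force: 0.0
T 5.6 pos [433.4 287.1 303.8] shift/row x6 [-0.0083, -0.0002, 0.0224]
turn total [-0.17 -0.06 -0.94] /row x1 [-0.17, -0.06, -0.94]
[ 1.07  0.   -0.68  0.7  -0.74  0.01]
```

```bash
python3 -m pendant '[[-0.0083,-0.0002,0.0224,0,0,-0.94,0.05],[-0.0083,-0.0002,0.0224,0,0,0,0.05],[-0.0083,-0.0002,0.0224,0,0,0,0.05],[-0.0083,-0.0002,0.0224,0,0,0,0.05],[-0.0083,-0.0002,0.0224,0,0,0,0.05],[-0.0083,-0.0002,0.0224,0,0,0,0.05],[0,0,0,0,0,0,0.05]]'
python3 - <<'E'
from g import *
go(GRIP+9*A,6,rotA(180),1)
t=cam('top');s=cam('side')
c=lambda d,x0,y0:cv2.resize(cv2.cvtColor(d['image'],cv2.COLOR_RGB2BGR)[y0:y0+100,x0:x0+100],(400,400),interpolation=cv2.INTER_CUBIC)
cv2.imwrite('pics/z4.png',np.hstack([c(t,135,210),c(s,240,130)]))
E
```

```text
clock: 6.3
position: [458.1, 286.2, 161.8]
ee_rot: [0.966, 0.006, 0.259, -0.0]
contact_force: [-0.4, -1.0, -0.1]
gripper_width: 50.1
grasp_force: 0.0
T 6.3 pos [458.1 286.2 161.8] shift/row x6 [-0.0, -0.0007, 0.0099]
turn total [ 0.19  0.02 -0.01] /row x1 [0.19, 0.02, -0.01]
```

View pics/z4.png

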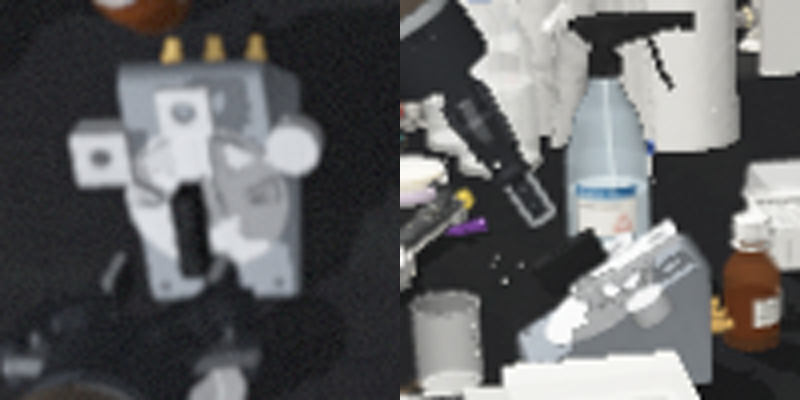

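The fingers are lined up with the bar axis in the side view: fingertips at zoom (540,222), bar top at about (570,258). Now I'll descend and grip.

```bash
python3 -m pendant '[[0,-0.001,0.01,0,0,0,0.05],[0,-0.001,0.01,0,0,0,0.05],[0,-0.001,0.01,0,0,0,0.05],[0,-0.001,0.01,0,0,0,0.05],[0,0,0.01,0,0,0,0.05],[0,0,0.01,0,0,0,0.05],[0,0,0,0,0,0,0.05]]'
python3 -m pendant '[[0,0,0,0,0,0,0.0],[0,0,0,0,0,0,0.0],[0,0,0,0,0,0,0.0],[0,0,0,0,0,0,0.0],[0,0,0,0,0,0,0.0],[0,0,0,0,0,0,0.0],[0,0,0,0,0,0,0.0],[0,0,0,0,0,0,0.0]]'
python3 -c "
from g import *
go(GRIP+9*A,1,rotA(180),1)"
```

```text
clock: 7.1
position: [488.9, 293.3, 113.6]
ee_rot: [0.965, 0.006, 0.261, -0.003]
contact_force: [-0.5, 1.4, 0.5]
gripper_width: 50.1
grasp_force: 0.0
clock: 7.9
position: [487.2, 291.3, 113.7]
ee_rot: [0.965, 0.006, 0.262, -0.001]
contact_force: [-2.8, -6.0, 6.7]
gripper_width: 15.0
grasp_force: 58.5
T 7.9 pos [487.2 291.3 113.7] shift/row x1 [-0.0013, 0.0009, 0.003]
turn total [ 0.04 -0.36 -0.01] /row x1 [0.04, -0.36, -0.01]
```

```bash
python3 -m pendant '[[0,0.001,-0.004,0,0,0,0.0],[0,0,-0.004,0,0,0,0.0],[0,0,-0.004,0,0,0,0.0],[0,0,-0.003,0,0,0,0.0],[0,0,0,0,0,0,0.0],[0,0,0,0,0,0,0.0]]'
python3 -c "
from g import *
go(GRIP+24*A,1,rotA(180),1)"
```

```text
clock: 8.5
position: [480.4, 291.0, 125.4]
ee_rot: [0.965, 0.006, 0.261, -0.001]
contact_force: [8.8, -1.0, -8.4]
gripper_width: 14.6
grasp_force: 58.5
T 8.5 pos [480.4 291.  125.4] shift/row x1 [-0.0012, 0.0007, 0.0015]
turn total [ 0.03 -0.21  0.  ] /row x1 [0.03, -0.21, 0.0]
```

```bash
python3 -m pendant '[[0,0,-0.001,0,0,-6,0.0],[0,0,0,0,0,-6,0.0],[0,0,0,0,0,-6,0.0],[0,0,0,0,0,-6,0.0],[0,0,0,0,0,-6,0.0],[0,0,0,0,0,-6,0.0],[0,0,0,0,0,-6,0.0],[0,0,0,0,0,-6,0.0],[0,0,0,0,0,-6,0.0],[0,0,0,0,0,-6,0.0],[0,0,0,0,0,0,0.0],[0,0,0,0,0,0,0.0]]'
python3 - <<'E'
from g import *
go(GRIP+9*A,1,rotA(240),1)
print(st()[0]['wrist_torque'],st()[0]['joints'].round(2))
E
```

```text
clock: 9.7
position: [478.4, 293.4, 125.3]
ee_rot: [0.832, 0.49, 0.226, 0.126]
contact_force: [6.1, 5.1, -10.1]
gripper_width: 14.9
grasp_force: 58.6
T 9.7 pos [478.4 293.4 125.3] shift/row x1 [-0.0024, 0.002, 0.0174]
turn total [-0.17 -0.2   0.22] /row x1 [-0.17, -0.2, 0.22]
[1.47383328 0.80324774 0.8050369 ] [ 0.59  0.28 -0.93  1.9  -0.29  0.2 ]
```

```bash
python3 -m pendant '[[0,0.001,0.003,0,0,0,0.0],[0,0,0.003,0,0,0,0.0],[0,0,0.003,0,0,0,0.0],[0,0,0.003,0,0,0,0.0],[0,0,0.003,0,0,0,0.0],[0,0,0,0,0,0,0.0]]'
python3 - <<'E'
from g import *
go(GRIP+9*A,1,rotA(240),1)
print(st()[0]['wrist_torque'],st()[0]['joints'].round(2))
E
```

```text
clock: 10.3
position: [485.6, 293.3, 113.0]
ee_rot: [0.832, 0.491, 0.225, 0.126]
contact_force: [1.4, 6.8, -4.3]
gripper_width: 14.8
grasp_force: 59.8
T 10.3 pos [485.6 293.3 113. ] shift/row x1 [-0.0023, 0.0019, 0.0031]
turn total [-0.25 -0.25  0.3 ] /row x1 [-0.25, -0.25, 0.3]
[1.62840997 1.62905163 0.98123117] [ 0.54  0.31 -0.92  2.02 -0.28  0.12]
```

```bash
python3 -m pendant '[[0,0,0,0,0,0,0.045],[0,0,0,0,0,0,0.045],[0,0,0,0,0,0,0.045],[0,0,-0.01,0,0,0,0.045],[0,0,-0.02,0,0,0,0.045],[0,0,-0.025,0,0,0,0.045],[0,0,-0.025,0,0,0,0.045],[0,0,-0.025,0,0,0,0.045],[0,0,-0.025,0,0,0,0.045],[0,0,-0.025,0,0,0,0.045]]'
python3 - <<'E'
from g import *
s,p,r=st();print(p,s['joints'].round(2))
t=cam('top');d=cam('side')
c=lambda d,x0,y0:cv2.resize(cv2.cvtColor(d['image'],cv2.COLOR_RGB2BGR)[y0:y0+100,x0:x0+100],(400,400),interpolation=cv2.INTER_CUBIC)
cv2.imwrite('pics/z5.png',np.hstack([c(t,135,210),c(d,240,130)]))
E
```

```text
clock: 11.3
position: [410.6, 290.0, 245.5]
ee_rot: [0.833, 0.489, 0.226, 0.128]
contact_force: [0.4, 0.8, 1.6]
gripper_width: 45.1
grasp_force: 0.0
[410.57349437 290.03013881 245.48888967] [ 1.07  0.03 -0.84  0.87 -0.61  0.85]
```

View pics/z5.png

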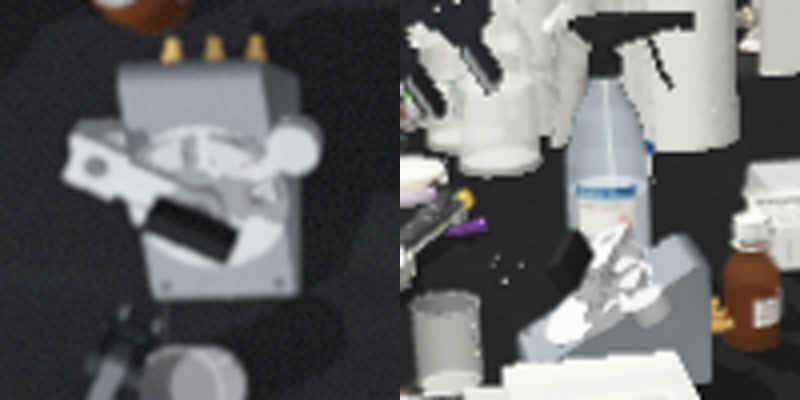

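The arm now lies over the left lug with the hole at zoom (96,167), and the bar has turned with it. Next I'll measure the hole and go for the pin.

```bash
cat >> g.py <<'E'
DOWN=R.from_matrix(np.array([[1,0,0],[0,-1,0],[0,0,-1.]]))
E
python3 - <<'E'
from g import *
t=cam('top')
print('arm hole top',plane(t,(96.5)/4-.5+135,(167.5)/4-.5+210,97.6),'pred',LUG+10*A, proj(t,LUG+10*A))
g=t['image'][244:260,150:170].max(2);print(g)
go([410,290,300],3,DOWN,9)
s,p,r=st();print('after turn shift (world->DOWN tool) ',(DOWN.inv().apply(np.array([500,-374,170.])-[410.6,290,245.5])).round(1))
E
```

```text
arm hole top [531.87113865 348.90982275  97.6       ] pred [532.40042249 348.43500183  97.56      ] [158.83010407 251.15197826]
[[ 39  62 131 189 200 188 164 146 132 128 132 146 160 167 178 183 143 115
  117 122]
 [ 44  64 145 209 220 215 205 196 178 158 145 140 145 155 169 177 142 116
  122 120]
 [ 40  56 139 208 224 224 224 220 210 203 187 163 146 141 148 153 138 118
  121 127]
 [ 36  53 125 196 221 226 224 223 221 220 216 203 185 164 147 139 126 112
  119 133]
 [ 40  53 123 195 223 225 220 211 209 212 217 217 213 203 186 171 149 125
  127 146]
 [ 39  56 143 211 225 220 205 185 171 176 190 206 220 220 214 209 194 150
  134 149]
 [ 43  84 163 218 224 211 179 151 139 134 145 180 215 223 224 222 213 172
  144 139]
 [ 51 116 191 222 223 205 160 138 141 135 134 160 206 222 224 225 222 206
  183 161]
 [ 78 158 211 226 225 211 175 143 136 139 141 164 205 222 224 225 226 224
  215 206]
 [104 180 220 228 226 218 198 171 154 151 164 189 214 223 225 224 225 225
  226 224]
 [ 94 163 207 220 225 224 218 205 195 194 201 211 222 225 226 227 225 225
  226 225]
 [ 65 111 159 186 207 216 220 219 216 218 220 222 225 227 229 229 227 227
  225 225]
 [ 42  59  84 120 155 175 190 205 218 222 224 226 226 227 231 230 229 229
  228 226]
 [ 43  46  44  58  79  96 120 156 186 205 219 223 225 222 224 225 229 229
  228 227]
 [ 45  44  41  42  44  42  59  83 119 155 186 207 212 190 186 201 221 227
  228 229]
 [ 46  39  41  40  38  43  43  37  54  86 122 155 165 127 111 142 186 213
  223 228]]
T 11.4 pos [411.2 291.4 246.5] shift/row x3 [0.004, 0.0077, -0.0156]
turn total [ 15.46 -27.77  59.41] /row x9 [1.72, -3.09, 6.6]
after turn shift (world->DOWN tool)  [ 89.4 664.   75.5]
```

The arm hole lies where predicted (0.7 mm off), so the knob is home. Now over to the pin.

```bash
python3 -m pendant '[[0.004,0.008,-0.016,1.72,-3.09,6.6,0.045],[0,0,-0.015,1.72,-3.09,6.6,0.045],[0,0,-0.015,1.72,-3.09,6.6,0.045],[0,0,-0.015,1.72,-3.09,6.6,0.045],[0,0,0,1.72,-3.09,6.6,0.045],[0,0,0,1.72,-3.09,6.6,0.045],[0,0,0,1.72,-3.09,6.6,0.045],[0,0,0,1.72,-3.09,6.6,0.045],[0,0,0,1.72,-3.09,6.6,0.045],[0,0,0,0,0,0,0.045]]'
python3 -m pendant '[[0,0.04,0,0,0,0,0.045],[0,0.04,0,0,0,0,0.045],[0,0.04,0,0,0,0,0.045],[0,0.04,0,0,0,0,0.045],[0,0.04,0,0,0,0,0.045],[0,0.04,0,0,0,0,0.045],[0,0.04,0,0,0,0,0.045],[0,0.04,0,0,0,0,0.045],[0,0.04,0,0,0,0,0.045],[0,0.04,0,0,0,0,0.045],[0,0.04,0,0,0,0,0.045],[0,0,0,0,0,0,0.045]]'
python3 -c "
from g import *
go([500,-374,170],8,DOWN,1);print(st()[0]['joints'].round(2))"
```

```text
clock: 12.45
position: [394.8, 290.7, 303.1]
ee_rot: [1.0, -0.003, -0.002, 0.003]
contact_force: [0.2, -0.2, 0.2]
gripper_width: 44.8
grasp_force: 0.0
clock: 13.65
position: [391.4, -152.3, 304.8]
ee_rot: [1.0, -0.003, -0.003, 0.003]
contact_force: [-0.3, 0.9, -0.1]
gripper_width: 45.0
grasp_force: 0.0
T 13.7 pos [ 391.4 -152.3  304.8] shift/row x8 [0.0138, 0.0275, 0.017]
turn total [ 0.37  0.29 -0.37] /row x1 [0.37, 0.29, -0.37]
[ 0.02 -0.01 -0.37  0.01 -1.22  1.54]
```

```bash
python3 -m pendant '[[0.014,0.0275,0.017,0.37,0.29,-0.37,0.045],[0.014,0.0275,0.017,0,0,0,0.045],[0.014,0.0275,0.017,0,0,0,0.045],[0.014,0.0275,0.017,0,0,0,0.045],[0.014,0.0275,0.017,0,0,0,0.045],[0.014,0.0275,0.017,0,0,0,0.045],[0.014,0.0275,0.017,0,0,0,0.045],[0.014,0.0275,0.017,0,0,0,0.045],[0,0,0,0,0,0,0.045]]'
python3 - <<'E'
from g import *
go([500,-374,101],7,DOWN,1);print(st()[0]['joints'].round(2))
t=cam('top');d=cam('side')
c=lambda d,x0,y0:cv2.resize(cv2.cvtColor(d['image'],cv2.COLOR_RGB2BGR)[y0:y0+100,x0:x0+100],(400,400),interpolation=cv2.INTER_CUBIC)
cv2.imwrite('pics/z6.png',np.hstack([c(t,405,210),c(d,285,250)]))
E
```

```text
clock: 14.55
position: [505.1, -369.0, 164.9]
ee_rot: [1.0, 0.002, -0.002, -0.002]
contact_force: [-1.2, 0.3, -1.0]
gripper_width: 44.9
grasp_force: 0.0
T 14.6 pos [ 505.1 -369.   164.9] shift/row x7 [-0.0007, 0.0007, 0.0091]
turn total [-0.23  0.26  0.25] /row x1 [-0.23, 0.26, 0.25]
[-0.37  0.46 -0.11 -0.   -1.    1.95]
```

View pics/z6.png

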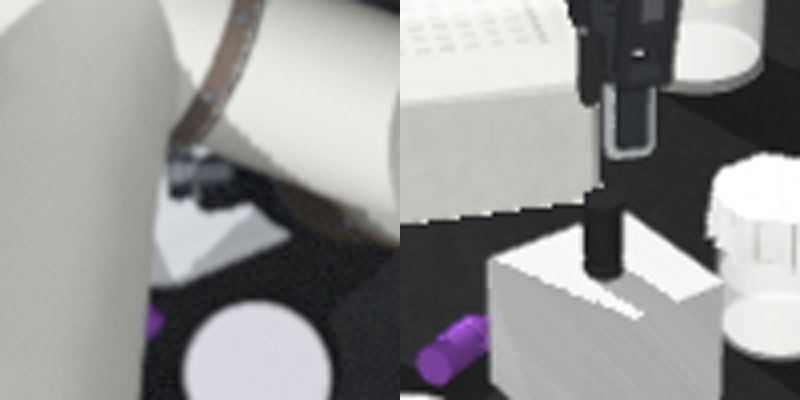

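The pin still stands in its stand (head at side zoom (603,235)). The near finger's tip is at zoom (631,156), i.e. pixel (342.8,289). I'll check where that should be.

Run:
```python
from g import *
s,p,r=st();d=cam('side');print(p)
for y in(22.5,30):print(proj(d,r.apply([0,y,19])+p),proj(d,r.apply([0,y,25])+p))
print('head',proj(d,[500,-374,110]),proj(d,[500,-374,70]),proj(d,[500,-374,90]), 'per mm x',proj(d,[501,-374,90])-proj(d,[500,-374,90]),'per mm y',proj(d,[500,-373,90])-proj(d,[500,-374,90]))
print('seen head axis x: ',285+(603.5-400)/4-.5)
```

```text
[ 505.02305883 -367.38619721  168.03477038]
[341.41555288 283.77228403] [341.40765366 286.70040428]
[342.49004046 285.7669584 ] [342.47911591 288.71228912]
head [336.58784812 298.55014042] [336.65952872 316.94271693] [336.62400109 307.82665693] per mm x [ 0.51957399 -0.06595819] per mm y [-0.12860017 -0.27570468]
seen head axis x:  335.375
```

```bash
python3 -m pendant '[[-0.003,0.0032,0.009,0,0,0,0.045],[-0.003,0.0032,0.009,0,0,0,0.045],[0,0,0.009,0,0,0,0.045],[0,0,0.009,0,0,0,0.045],[0,0,0.009,0,0,0,0.045],[0,0,0.009,0,0,0,0.045],[0,0,0.0095,0,0,0,0.045],[0,0,0,0,0,0,0.045],[0,0,0,0,0,0,0.045]]'
python3 -c "
from g import *
go([499,-374,102],1,DOWN,1)"
```

```text
clock: 15.6
position: [500.0, -374.0, 106.0]
ee_rot: [1.0, 0.003, 0.001, -0.001]
contact_force: [-0.3, 0.3, -1.3]
gripper_width: 44.9
grasp_force: 0.0
T 15.6 pos [ 500. -374.  106.] shift/row x1 [-0.001, -0.0, 0.004]
turn total [-0.14 -0.12  0.29] /row x1 [-0.14, -0.12, 0.29]
```

```bash
python3 -m pendant '[[-0.001,0,0.002,0,0,0,0.045],[0,0,0,0,0,0,0.0],[0,0,0,0,0,0,0.0],[0,0,0,0,0,0,0.0],[0,0,0,0,0,0,0.0],[0,0,0,0,0,0,0.0],[0,0,0,0,0,0,0.0],[0,0,0,0,0,0,0.0]]'
python3 - <<'E'
from g import *
import time
for i in range(4): 
    s,p,r=st();print(p.round(1),s['gripper_width'].round(1),s['contact_force'].round(1));cam('side')
E
```

```text
clock: 16.4
position: [499.1, -374.1, 104.7]
ee_rot: [1.0, 0.003, 0.002, -0.001]
contact_force: [-0.4, 0.8, 3.3]
gripper_width: 18.4
grasp_force: 58.7Traceback (most recent call last):
  File "<stdin>", line 4, in <module>
AttributeError: 'float' object has no attribute 'round'
```

```bash
python3 -m pendant '[[0,0,-0.01,0,0,0,0.0],[0,0,-0.02,0,0,0,0.0],[0,0,-0.025,0,0,0,0.0],[0,0,-0.025,0,0,0,0.0],[0,0,-0.025,0,0,0,0.0],[0,0,-0.03,0,0,0,0.0],[0,0,-0.03,0,0,0,0.0],[0,0,-0.03,0,0,0,0.0],[0,0,0,0,0,0,0],[0,0,0,0,0,0,0]]'
python3 - <<'E'
from g import *
s,p,r=st();d=cam('side');print(p)
save(d,'pics/s7.png')
for h in(31,91):print(proj(d,r.apply([0,0,h])+p))
x,y=map(int,proj(d,r.apply([0,0,60])+p))
cv2.imwrite('pics/z7.png',cv2.resize(cv2.cvtColor(d['image'],cv2.COLOR_RGB2BGR)[y-50:y+50,x-50:x+50],(400,400),interpolation=cv2.INTER_CUBIC));print(x-50,y-50)
go([400,-160,300],8)
E
```

```text
clock: 17.4
position: [498.4, -374.2, 299.8]
ee_rot: [1.0, 0.002, 0.002, -0.001]
contact_force: [0.2, -0.9, -1.1]
gripper_width: 17.9
grasp_force: 58.8
[ 498.35035172 -374.16869288  299.81188506]
[335.42671996 218.75586139]
[335.68065698 250.26846269]
285 184
T 17.4 pos [ 498.  -374.   298.5] shift/row x8 [-0.0121, -0.0268, -0.0001]
```

View pics/z7.png

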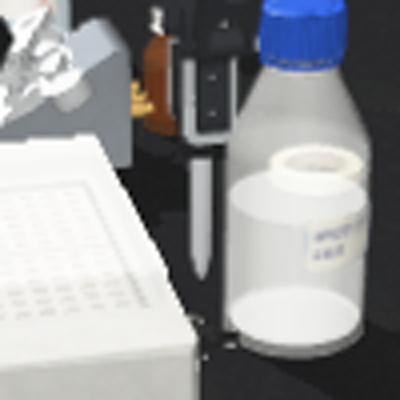

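The pin hangs straight: shaft axis at pixel 335.3 (predicted 335.5), foot at row 253.6, so the foot is about 95 mm ahead of the TCP. Now back to the console.

```bash
python3 -m pendant '[[-0.0121,-0.027,0,0,0,0,0.0],[-0.0121,-0.027,0,0,0,0,0.0],[-0.0121,-0.027,0,0,0,0,0.0],[-0.0121,-0.027,0,0,0,0,0.0],[-0.0121,-0.027,0,0,0,0,0.0],[-0.0121,-0.027,0,0,0,0,0.0],[-0.0121,-0.027,0,0,0,0,0.0],[-0.0121,-0.027,0,0,0,0,0.0]]'
python3 -m pendant '[[0,-0.04,0,0,0,0,0.0],[0,-0.04,0,0,0,0,0.0],[0,-0.04,0,0,0,0,0.0],[0,-0.04,0,0,0,0,0.0],[0,-0.04,0,0,0,0,0.0],[0,-0.04,0,0,0,0,0.0],[0,-0.04,0,0,0,0,0.0],[0,-0.04,0,0,0,0,0.0],[0,-0.04,0,0,0,0,0.0],[0,-0.04,0,0,0,0,0.0],[0,-0.04,0,0,0,0,0.0],[0,-0.04,0,0,0,0,0.0]]'
python3 -c "
from g import *
go(LUG+165*A,3,rotA(240),9)"
```

```text
clock: 18.25
position: [399.1, -157.8, 298.0]
ee_rot: [1.0, 0.002, -0.0, -0.001]
contact_force: [0.0, 0.3, -0.7]
gripper_width: 18.3
grasp_force: 58.8
clock: 19.45
position: [397.3, 322.2, 299.2]
ee_rot: [1.0, 0.003, 0.0, 0.0]
contact_force: [0.6, -0.2, -0.2]
gripper_width: 18.7
grasp_force: 58.8
T 19.4 pos [397.3 322.2 299.2] shift/row x3 [0.0192, -0.0083, 0.0225]
turn total [-15.58  27.24 -59.  ] /row x9 [-1.73, 3.03, -6.56]
```

```bash
python3 -m pendant '[[0,0,0,-1.73,3.03,-6.56,0],[0,0,0,-1.73,3.03,-6.56,0],[0,0,0,-1.73,3.03,-6.56,0],[0,0,0,-1.73,3.03,-6.56,0],[0,0,0,-1.73,3.03,-6.56,0],[0,0,0,-1.73,3.03,-6.56,0],[0,0,0,-1.73,3.03,-6.56,0],[0,0,0,-1.73,3.03,-6.56,0],[0,0,0,-1.73,3.03,-6.56,0],[0,0,0,0,0,0,0],[0,0,0,0,0,0,0]]'
python3 -c "
from g import *
go(LUG+150*A,5,rotA(240),1);print(st()[0]['joints'].round(2))"
```

```text
clock: 20.55
position: [398.1, 320.5, 299.9]
ee_rot: [0.834, 0.487, 0.226, 0.127]
contact_force: [-0.0, 1.1, 0.2]
gripper_width: 18.3
grasp_force: 58.9
T 20.6 pos [398.1 320.5 299.9] shift/row x5 [0.0061, 0.0, 0.0205]
turn total [ 0.01 -0.05 -0.16] /row x1 [0.01, -0.05, -0.16]
[ 1.18  0.01 -0.69  0.7  -0.79  0.96]
```

```bash
python3 -m pendant '[[0.006,0,0.0205,0,0,0,0],[0.006,0,0.0205,0,0,0,0],[0.006,0,0.0205,0,0,0,0],[0.006,0,0.0205,0,0,0,0],[0.006,0,0.0205,0,0,0,0],[0,0,0,0,0,0,0],[0,0,0,0,0,0,0]]'
python3 - <<'E'
from g import *
s,p,r=st();print(s['joints'].round(2));go(LUG+115*A,4,rotA(240),1)
t=cam('top');d=cam('side')
for k in(t,d):print('foot pred',proj(k,p+r.apply([0,0,95])),'shoulder',proj(k,p+r.apply([0,0,35])),'hole top',proj(k,LUG+10*A))
c=lambda d,x0,y0,n:cv2.resize(cv2.cvtColor(d['image'],cv2.COLOR_RGB2BGR)[y0:y0+n,x0:x0+n],(400,400),interpolation=cv2.INTER_CUBIC)
cv2.imwrite('pics/z8.png',np.hstack([c(t,135,210,80),c(d,245,150,80)]))
E
```

```text
clock: 21.25
position: [463.0, 348.1, 219.4]
ee_rot: [0.834, 0.487, 0.226, 0.128]
contact_force: [-0.0, -0.7, 0.1]
gripper_width: 18.6
grasp_force: 58.9
[ 1.01  0.19 -0.73  0.95 -0.54  0.81]
T 21.2 pos [463.  348.1 219.4] shift/row x4 [-0.0003, -0.0001, 0.0088]
turn total [ 0.06 -0.11 -0.16] /row x1 [0.06, -0.11, -0.16]
foot pred [152.85692183 259.46611778] shoulder [144.78698551 272.0584918 ] hole top [158.83010407 251.15197826]
foot pred [284.99427477 177.05213605] shoulder [274.70944781 161.75990468] hole top [292.28333133 188.50172974]
```

View pics/z8.png

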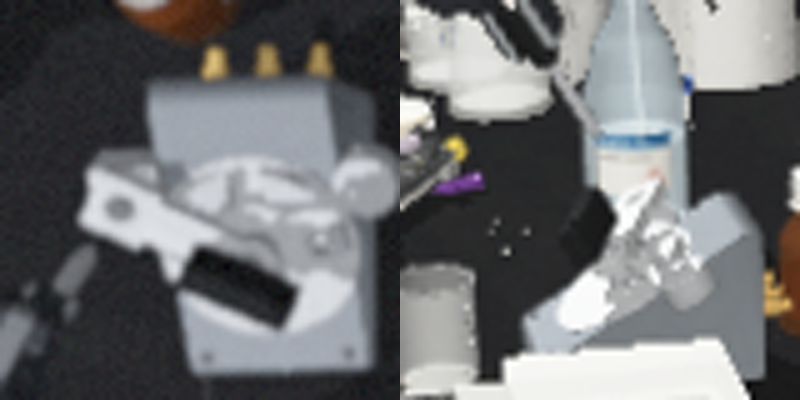

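Top view: foot tip at pixel (153.2,259.0), predicted (152.9,259.5), and the shaft line runs to the hole at (159,251). Side tip is at (284.4,176), predicted (285,177). It's aligned, so I'll approach.

```bash
python3 -m pendant '[[0,0,0.01,0,0,0,0],[0,0,0.01,0,0,0,0],[0,0,0.01,0,0,0,0],[0,0,0.006,0,0,0,0],[0,0,0,0,0,0,0],[0,0,0,0,0,0,0]]'
python3 - <<'E'
from g import *
P=[]
for i in range(5): s,p,r=st();P.append(p);t=cam('top')
p=np.mean(P,0);q=rotA(240).inv().apply(p-LUG);print('tool-frame pos rel lug',q.round(2),np.std(P,0).round(2),s['contact_force'])
print('tip pred',proj(t,p+r.apply([0,0,95])))
g=t['image'][246:262,148:166].max(2);print(g)
E
```

```text
clock: 21.95
position: [480.4, 348.8, 189.6]
ee_rot: [0.833, 0.488, 0.227, 0.127]
contact_force: [-0.5, 0.2, -0.8]
gripper_width: 18.2
grasp_force: 58.9
tool-frame pos rel lug [   1.44    0.2  -115.7 ] [0.03 0.06 0.11] [-0.11608775  0.22887531  0.14261083]
tip pred [156.82599954 252.71763679]
[[ 47  41  45  54 141 209 224 225 222 220 211 203 187 162 144 142 147 153]
 [ 44  45  38  50 121 196 221 225 225 222 221 221 214 204 186 162 148 141]
 [ 38  43  39  48 124 195 222 224 220 212 208 212 218 218 214 202 187 173]
 [ 44  45  38  63 139 211 225 222 206 184 173 175 190 207 219 218 209 203]
 [ 47  42  36  77 162 219 224 212 177 150 138 134 145 180 209 203 196 195]
 [ 40  44  52 119 190 222 223 205 159 138 138 134 131 160 195 188 175 173]
 [ 40  43  78 156 212 226 222 205 156 127 137 140 140 163 201 203 184 178]
 [ 39  51 104 180 220 224 208 179 137 121 143 153 164 190 214 219 212 207]
 [ 42  45  94 164 204 207 172 135 117 140 185 195 201 212 222 226 225 225]
 [ 44  38  64 111 157 167 138 112 120 167 210 219 221 222 225 228 230 228]
 [ 47  35  44  75 110 124 113 110 121 173 214 224 225 226 226 228 231 230]
 [ 44  37  56  86 111 116 114 107 102 137 182 206 218 224 225 222 225 226]
 [ 43  43  75 103 118 118 113 101  72  78 120 156 186 206 212 192 187 200]
 [ 36  57  89 111 117 115 107  84  52  43  57  83 121 154 164 125 110 142]
 [ 37  51  81  98 107 106  91  67  46  41  42  42  58  81  85  61  45  74]
 [ 36  43  59  71  83  89  75  53  39  35  43  41  36  45  43  39  42  44]]
```

The pin is about 1.5 mm too far outward along the arm, both in the readings and in the picture. I'll correct that and enter slowly.

```bash
python3 -m pendant '[[-0.0015,0,0,0,0,0,0],[0,0,0.004,0,0,0,0],[0,0,0.004,0,0,0,0],[0,0,0.004,0,0,0,0],[0,0,0.004,0,0,0,0],[0,0,0.004,0,0,0,0],[0,0,0,0,0,0,0],[0,0,0,0,0,0,0]]'
cat > q.py <<'E'
from g import *
P=[];Fs=[]
for i in range(4): s,p,r=st();P.append(p);Fs.append(s['contact_force']);t=cam('top')
p=np.mean(P,0);Q=rotA(240).inv()
print('rel lug',Q.apply(p-LUG).round(2),'F tool',Q.apply(np.mean(Fs,0)).round(1),'T',np.round(s['wrist_torque'],2),'rot err',(r.inv()*rotA(240)).as_rotvec(degrees=True).round(2),s['joints'].round(2))
E
python3 q.py
```

```text
clock: 23.0
position: [490.0, 347.1, 170.7]
ee_rot: [0.833, 0.488, 0.227, 0.127]
contact_force: [-0.2, -0.1, -1.0]
gripper_width: 18.5
grasp_force: 58.9
rel lug [ -0.58   0.14 -94.79] F tool [-0.1 -0.3  0.6] T [-0.02  1.1  -0.05] rot err [ 0.05 -0.22 -0.06] [ 0.88  0.28 -0.79  1.25 -0.41  0.61]
```

```bash
python3 -m pendant '[[0.0005,0,0.003,0,0,0,0],[0,0,0.003,0,0,0,0],[0,0,0.003,0,0,0,0],[0,0,0.003,0,0,0,0],[0,0,0.003,0,0,0,0],[0,0,0,0,0,0,0],[0,0,0,0,0,0,0]]'; python3 q.py
```

```text
clock: 23.9
position: [497.6, 347.7, 157.9]
ee_rot: [0.833, 0.488, 0.227, 0.127]
contact_force: [-0.9, -0.0, -1.0]
gripper_width: 18.4
grasp_force: 58.9
rel lug [-4.000e-02  1.300e-01 -7.979e+01] F tool [-0.4 -0.3  0.2] T [-0.    1.06  0.03] rot err [ 0.05 -0.21 -0.06] [ 0.84  0.3  -0.8   1.34 -0.39  0.54]
```

Foot is 15 mm into the lug without any force. I'll go on.

```bash
python3 -m pendant '[[0,0,0.004,0,0,0,0],[0,0,0.004,0,0,0,0],[0,0,0.004,0,0,0,0],[0,0,0.004,0,0,0,0],[0,0,0.004,0,0,0,0],[0,0,0.004,0,0,0,0],[0,0,0.004,0,0,0,0],[0,0,0,0,0,0,0],[0,0,0,0,0,0,0]]'; python3 q.py
```

```text
clock: 25.0
position: [511.7, 348.0, 133.7]
ee_rot: [0.833, 0.488, 0.227, 0.127]
contact_force: [0.2, 0.2, -0.7]
gripper_width: 18.3
grasp_force: 58.9
rel lug [  0.09   0.17 -51.84] F tool [-0.2 -0.3  0.5] T [-0.01  1.08 -0.  ] rot err [ 0.05 -0.22 -0.06] [ 0.75  0.35 -0.81  1.55 -0.34  0.4 ]
```

```bash
python3 -m pendant '[[0,0,0.002,0,0,0,0],[0,0,0.002,0,0,0,0],[0,0,0.0015,0,0,0,0],[0,0,0,0,0,0,0],[0,0,0,0,0,0,0]]'; python3 q.py
```

```text
clock: 25.7
position: [514.4, 348.1, 129.0]
ee_rot: [0.833, 0.488, 0.227, 0.127]
contact_force: [0.4, 0.2, 0.2]
gripper_width: 18.5
grasp_force: 58.9
rel lug [ 3.000e-02  1.400e-01 -4.626e+01] F tool [-0.1  0.1  0.3] T [-0.02  1.1   0.01] rot err [ 0.05 -0.2  -0.06] [ 0.74  0.36 -0.81  1.59 -0.34  0.37]
```

```bash
python3 -m pendant '[[0,0,0.001,0,0,0,0],[0,0,0.001,0,0,0,0],[0,0,0.001,0,0,0,0],[0,0,0,0,0,0,0]]'; python3 q.py
```

```text
clock: 26.3
position: [515.7, 348.8, 127.3]
ee_rot: [0.833, 0.488, 0.227, 0.127]
contact_force: [-4.3, -0.0, 5.3]
gripper_width: 18.5
grasp_force: 59.9
rel lug [  0.7    0.09 -44.13] F tool [-0.6 -0.8 -6.9] T [-0.13  1.48 -0.07] rot err [ 0.06 -0.31 -0.02] [ 0.73  0.36 -0.81  1.61 -0.33  0.36]
```

A contact of 7 N at the expected depth means the head sits on the arm. I'll release and retreat along the axis.

```bash
python3 -m pendant '[[0,0,0,0,0,0,0.045],[0,0,0,0,0,0,0.045],[0,0,0,0,0,0,0.045],[0,0,-0.01,0,0,0,0.045],[0,0,-0.02,0,0,0,0.045],[0,0,-0.025,0,0,0,0.045],[0,0,-0.025,0,0,0,0.045],[0,0,-0.025,0,0,0,0.045],[0,0,-0.025,0,0,0,0.045],[0,0,-0.025,0,0,0,0.045],[0,0,0,0,0,0,0.045],[0,0,0,0,0,0,0.045]]'
python3 - <<'E'
from g import *
t=cam('top');d=cam('side')
for k in(t,d): print('head top/shoulder pred',proj(k,LUG+50*A),proj(k,LUG+10*A))
c=lambda d,x0,y0,n:cv2.resize(cv2.cvtColor(d['image'],cv2.COLOR_RGB2BGR)[y0:y0+n,x0:x0+n],(400,400),interpolation=cv2.INTER_CUBIC)
cv2.imwrite('pics/z9.png',np.hstack([c(t,135,210,80),c(d,245,150,80)]))
E
```

```text
clock: 27.7
position: [437.8, 346.9, 260.6]
ee_rot: [0.833, 0.488, 0.227, 0.127]
contact_force: [-0.9, -0.2, -0.4]
gripper_width: 44.9
grasp_force: 0.0
head top/shoulder pred [153.90979365 258.79760995] [158.83010407 251.15197826]
head top/shoulder pred [285.65002035 178.6027298 ] [292.28333133 188.50172974]
```

View pics/z9.png

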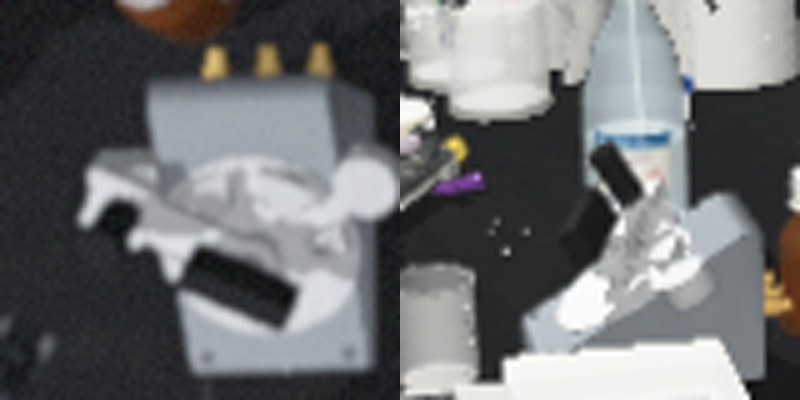

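The pin stands along the hole axis. Its head top is at side pixel (286,180), predicted (285.7,178.6), so it is seated on the arm and the gripper is clear.

```bash
python3 -c "
from bench import arm
print(arm.job_done())"
```

```text
the job is handed in; nothing more can be done
None
```

The knob is snapped into the left notch beside the pierced lug, the locking pin is through arm and lug with its head seated on the arm, and the job was handed in at about 28 s with no verdict returned.

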